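# Close a control-serum vial with the pedal press

## Task

Close the amber vial that stands in the bench stoppering press: by its black knob slide the carriage all the way in under the ram, press the rubber-topped pedal right down to its stop so that the grey stopper is fully home in the vial, and let the pedal come back up. Then draw the carriage all the way out again, with the closed vial still standing in its nest. Do not press the pedal before the carriage is fully in, and leave the other vials, the dropper bottle and the sample cup where they are.

Things in the scene. Friction and masses are not known exactly. Their poses are not given: they have to be found in the camera images.
- press: Fixed grey-green cast bench press, 200 mm deep, 385 mm wide, 190 mm high. Origin on the bench straight below the ram; x points to its rear (away from the robot), y to its left, where the carriage's slideway runs, z up. Base and slideway bed are 12 mm high; two slideway rails, 23 mm high, 7 mm wide, stand at x = -27 and 27 mm, y = -30 to 225 mm. Pedal at its right.
- pedal_pad (a point): Middle of the top of the pedal's black ribbed rubber pad (46 mm in y, 66 mm in x); moves with the pedal. Press frame: x -56, y -120, z 74 mm at rest (pad leans 0.2 rad, front edge higher); straight down 38 mm to x -57, z 37 mm at the stop (front edge 0.18 rad lower).
- pedal (a joint): Pedal angle about its shaft (along y, at x 40, z 45 mm of the press), rad: 0 = up at rest, grows when pressed down, 0.38 = at its hard stop. A spring returns it. Pressed at mid pad it needs about 3 N at first, 7 N midway, 10 to 15 N near the stop, where the ram pushes the stopper in (it meets it at 0.23 to 0.27 rad).
- carriage (a joint): Travel of the carriage, m: 0 = all the way out (to the press's left, +y), 0.080 = all the way in, nest under the ram; grows as it is pushed towards the press's -y. It stops hard at both ends, stays where it is left and takes about 2 N to slide.
- knob_top (a point): Top of the carriage's upright black knob, 17 mm thick (19 mm at its foot), 38 mm high. Moves with the carriage, 120 mm to the press's left (+y) of the nest, on the press's line x = 0: y = 200 mm out, 120 mm in. Its top is 60 mm above the bench; the carriage's face round it 22 mm, the rails beside it 23 mm.
- nest (a point): Centre of the floor of the carriage's round white nest (28 mm inside, 38 mm outside, 12 mm deep), 22 mm above the bench; moves with the carriage; y = 80 mm out, 0 in (press frame).
- ram_axis (a point): Point fixed to the press, mid underside of the raised white ram foot (19 mm across), 101 mm above the bench. The ram sinks 20 mm with the pedal. Press frame: the head round the ram spans x -20 to 32, y -21 to 21, z 118 to 142 mm, a rocking beam above it (y -11 to 11) up to z 190 mm; column behind at x 22 to 68, y -34 to 34 mm.
- vial: Loose amber glass vial, 25 mm thick, 55 mm high to its lip (neck 17 mm, lip 20 mm), white label; stands in the nest. Origin at the centre of its underside, z up its axis. About 60 g with the stopper.
- stopper (a joint): How far the grey rubber stopper (18 mm wide flange, 4 mm thick) is pushed into the vial, m: 0 = its flange stands 8 mm above the lip, 0.008 = flange flat on the lip. It holds by friction (about 12 N); at the start it is 0 to 0.002 in.
- closed_vial_a: Bystander: loose amber vial like the first, already closed (25 mm thick, 59 mm high), behind the slideway (away from the robot). Origin at its underside.
- closed_vial_b: Bystander: a second closed amber vial, 25 mm thick, 59 mm high, in front of the slideway (robot's side). Origin at its underside.
- dropper_bottle: Bystander: small brown dropper bottle with black cap, 26 mm thick, 66 mm high, to the right of the pedal. Origin at its underside.
- sample_cup: Bystander: white cup with green lid, 43 mm thick, 55 mm high, to the right of the pedal. Origin at its underside.
Things that resemble listed ones, but are neither listed nor needed, are in the scene too. What is shaped like the vial but blue is not meant.

How it is judged:
By the outcome, as a careful person would: the job done as asked, in the order asked, and still so for the second after the job is handed in, with the robot touching nothing.
It also fails if it takes over 54 s, if anything falls off the work surface, if the arm or the gripper's body presses on something with over 40 N, if the wrist force passes 120 N, or if a joint passes its speed limit or range.

## Robot

A 6-joint arm with a two-finger parallel gripper is mounted at the origin on a cart in front of the work surface, level with it; the furniture and walls round the work are solid. World frame = base frame: x ahead of the robot, y to its left, z up, the work surface at z = 0. Lengths are in m, angles in rad, forces in N, time in s.
With the tool pointing down it reaches from about 0.3 to 1 m from the base axis. Payload 5.1 kg.
Tool frame: the origin (TCP) lies midway between the tips of the shut fingers; the grasp point (between the pads) lies 19 mm behind it; z points along the fingers, y is the line along which they close (so a half turn about z gives the same grasp; the last joint's range is limited). The gripper opens to 95 mm and grips with 3 to 60 N. Pads are 20 mm wide; open, the fingers measure 119 mm over their backs; the gripper's body (75 mm by 180 mm) begins 59 mm behind the grasp point.
Start: joints at [-0.083, 0.124, 1.65, -0, 1.367, -0.083], TCP at [0.65, -0, 0.215] pointing down, gripper open.
Joint ranges: [-2.61, 2.61], [-1.02, 2.33], [0.03, 2.71], [-1.35, 4.49], [0.32, 2.68], [-2.91, 2.91]. Speed limits (rad/s): [2.57, 2.57, 3.14, 3.14, 3.14, 3.14].

## Interface

Orientations are given as a unit quaternion [w, x, y, z].
In Python, from plant import r gives the robot as it stands.
- The arm moves only by the tool carry_out, never from a script. Its argument "steps" is a list of rows, each a list of 3 entries, a list of its own where there are three numbers: the closure, from 0 (fully open) to 1 (shut), then the shift along the tool's x, y, z in m, then the turn, a rotation vector about the tool's x, y, z in units of 8 degrees (1.0 is 8 degrees). In form: [[hand, [x, y, z], [wx, wy, wz]], ...]. A call has 1 to 12 rows; each row shifts and turns the commanded pose from where the row before left it, along the tool's axes as they then stand; what a row does not reach is not made up. A row lasts 1/8 s, in which the tool goes at most 62.5 mm and 10.7 degrees, less where a joint would pass 70% of its speed; a pose out of reach is approached as far as the arm can. A call with a gripper value outside its range is refused whole. The fingers move at their own pace and stop on an object; "newtons" is the grip in N (left out, the last holds). Time passes only in rows, so rows that do not move let the fingers close. It gives the time, the measured TCP pose, the force, the opening and the grip force at its end, in the units of the state.
- r.read_state(): the state, without advancing time (a new reading comes with each control period).
- r.capture(name): name is "scene" or "side" or "wrist"; returns a dict with "img" (384x512x3 uint8, red, green, blue), "z_map" (384x512 float32, m along the optical axis (not along the pixel's ray), 0 where there is no reading), "fx", "fy", "cx", "cy" (pixels), "k1" (the pictures are not rectified: a ray, as slopes to the right and down, at radius r is drawn at 1 + k1 r^2 times it, then the intrinsics apply), "xyz" and "rotation" of the camera in the world. Camera axes: x right, y down, z forward; pixel columns grow to the right and rows downward; lengths in m; the calibration is good to about 2 mm. A picture is of the moment at which its call begins.
- r.job_done(): hands the job in; it is judged then, once.
The state is a dict: "time_s": time; "joint_positions": joint angles; "joint_velocities": joint speeds; "effort": joint torques, N m; "tool_pos": TCP position; "tool_rot": TCP orientation; "force": force on the tool from outside, world axes, zero at the start; "ft_torque": the same for the moment, N m; "width": opening from 0.0 (shut) to 1.0 (fully open); "gripper_force": force on a finger pad.
Only numpy, scipy, OpenCV 4.12 (cv2) and the standard library are available. Lean on these libraries where they do the work, as an engineer would, in place of code of your own. Each camera call takes 0.05 s, during which the arm holds its last target. There are 200 camera calls.

## Working session

There is one attempt and no reset: what is moved stays moved. The work goes in short steps, Python scripts to look and compute and a tool call to move; the robot and the scene stay as the last step left them, time stands still between calls to the robot, and variables do not carry over. Pictures are saved under pics/ and viewed, at most 10 in all, crops included, and the job is handed in when it is done.

Besides the shell and the picture viewer there is one more tool, called after ">>>" by a JSON object that holds its "name" and its "arguments", one argument or row to a line. carry_out: Moves the arm, as the interface text tells. Its arguments: {"type":"object","properties":{"steps":{"type":"array"},"newtons":{"type":"number"}},"required":["steps"]}

```bash
mkdir -p pics; cat > h.py <<'E'
import numpy as np, cv2
from plant import r
from scipy.spatial.transform import Rotation as R
def cloud(c):
    h,w=c["z_map"].shape
    u,v=np.meshgrid(np.arange(w),np.arange(h))
    K=np.array([[c["fx"],0,c["cx"]],[0,c["fy"],c["cy"]],[0,0,1.]])
    p=cv2.undistortPoints(np.stack([u,v],-1).reshape(-1,1,2).astype(float),K,np.array([c["k1"],0,0,0.])).reshape(h,w,2)
    z=c["z_map"]; P=np.dstack([p[...,0]*z,p[...,1]*z,z])
    q=np.array(c["rotation"])
    M=q if q.shape==(3,3) else R.from_quat(q,scalar_first=True).as_matrix()
    W=P@M.T+np.array(c["xyz"]); W[z==0]=np.nan
    return W
E
python3 - <<'E'
from h import *
a=[]
for n in("scene","side"):
    c=r.capture(n); np.savez("pics/%s.npz"%n,img=c["img"],W=cloud(c)); print(n,c["xyz"],c["rotation"],c["fx"],c["k1"])
    cv2.imwrite("pics/%s.png"%n,cv2.resize(c["img"][...,::-1],(768,576)))
s=r.read_state();print(s["tool_pos"],s["tool_rot"],s["time_s"],s["width"],s["force"])
E
```

```text
scene [ 0.18799531 -0.64399599  0.73243052] [-0.38835605  0.89511538 -0.19644049  0.09674283] 432.9799502290843 -0.062250656871364926
side [0.8338334  0.21809737 0.86133665] [-0.11224821  0.45495874  0.85485345 -0.22279692] 371.50043079845557 -0.008451494424765553
[6.49441892e-01 2.45156863e-05 2.13554755e-01] [-6.99880446e-04  7.07114637e-01  7.07098344e-01 -5.77014003e-04] 0.1 0.9994640206711076 [ 0.0190793  -0.08692686 -0.42202968]
```

View pics/scene.png

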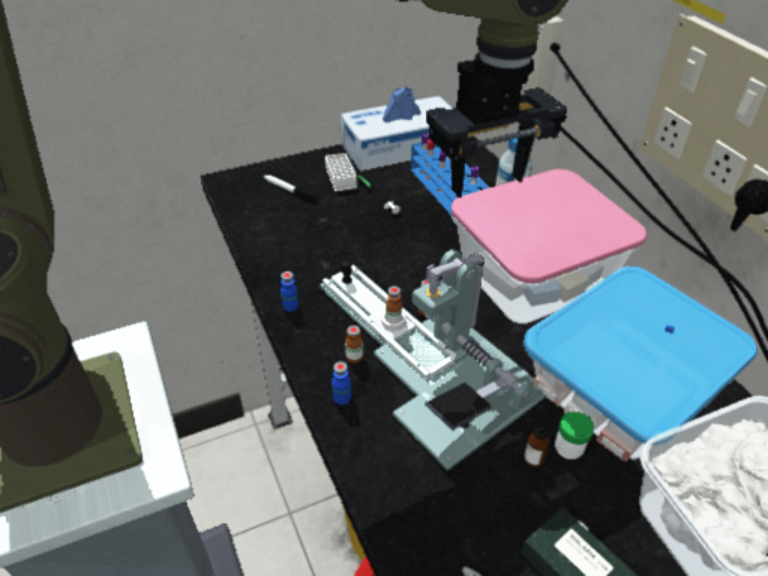

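View pics/side.png

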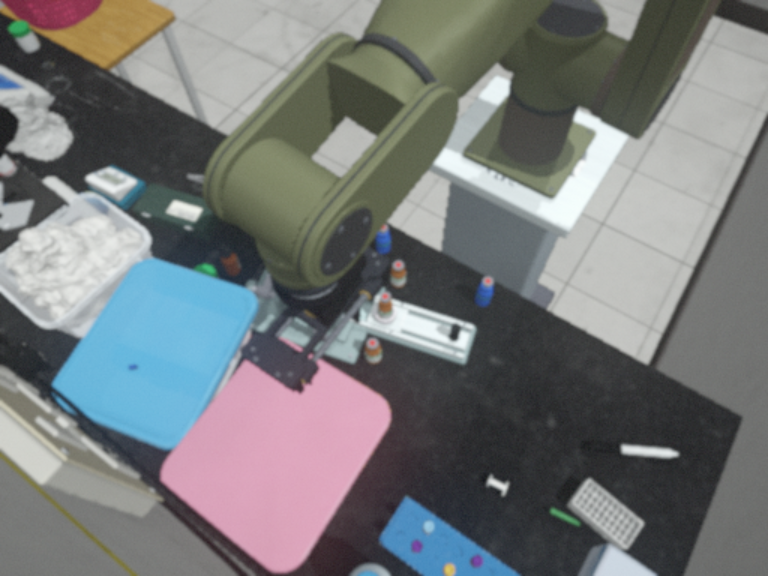

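The scene view shows the press with the carriage out: knob at (347,270), the amber vial in the nest at (394,305), the pedal pad at (458,404). Candidates for the vial are the amber one at (394,305) in the nest, the amber one at (353,343) in front (closed_vial_b), and two blue ones at (288,290) and (341,383). The one standing in the white nest fits. In the side view the knob is at (455,330) and the nest vial at (384,305). I'll enlarge a crop to confirm.

```bash
python3 - <<'E'
from h import *
d=np.load("pics/scene.npz");img,W=d["img"],d["W"]
cv2.imwrite("pics/crop.png",cv2.resize(img[160:320,205:405][...,::-1],(800,640)[:2] if 0 else (750,600),interpolation=cv2.INTER_CUBIC))
def pr(n,W,u,v): print(n,(u,v),np.round(np.nanmedian(W[v-1:v+2,u-1:u+2].reshape(-1,3),0),4))
for n,u,v in [("knob",232,178),("vial",263,193),("pad",305,270),("cvb",235,219)]: pr(n,W,u,v)
d=np.load("pics/side.npz");I2,W2=d["img"],d["W"]
for n,u,v in [("knob",303,218),("vial",256,197),("cva",249,229),("cvb",266,177)]: pr(n,W2,u,v)
# black-ish & height segments
for nm,I,X in(("scene",img,W),("side",I2,W2)):
    g=I.astype(int); dark=(g.max(2)<60)
    m=dark&(X[...,2]>.045)&(X[...,2]<.068)&(X[...,0]<.75)&(X[...,0]>.3)
    n,l,st,ce=cv2.connectedComponentsWithStats(m.astype(np.uint8))
    for i in range(1,n):
        if st[i,4]>8:
            P=X[l==i]; print(nm,ce[i].round(),st[i,4],P.min(0).round(4),P.max(0).round(4),np.median(P,0).round(4))
    m=(g.min(2)>150)&(X[...,2]>.01)&(X[...,2]<.03)&(X[...,0]<.75)&(X[...,0]>.3)
    n,l,st,ce=cv2.connectedComponentsWithStats(m.astype(np.uint8))
    for i in range(1,n):
        if st[i,4]>60:
            P=X[l==i]; rc=cv2.minAreaRect(P[:,:2].astype(np.float32)*1000); print("white",nm,ce[i].round(),st[i,4],rc,np.median(P[:,2]))
E
```

```text
knob (232, 178) [0.4655 0.087  0.054 ]
vial (263, 193) [ 0.4949 -0.0221  0.0884]
pad (305, 270) [ 0.4819 -0.2347  0.0753]
cvb (235, 219) [ 0.418  -0.0439  0.0596]
knob (303, 218) [0.4685 0.0927 0.06  ]
vial (256, 197) [ 0.4957 -0.0228  0.0869]
cva (249, 229) [0.563  0.0026 0.0586]
cvb (266, 177) [ 0.4219 -0.043   0.0584]
scene [230. 177.] 56 [0.455  0.0834 0.0458] [0.4707 0.1017 0.0626] [0.4614 0.0896 0.0575]
scene [324. 271.] 16 [ 0.5094 -0.2498  0.0624] [ 0.5252 -0.2367  0.0674] [ 0.521  -0.2461  0.0658]
scene [360. 291.] 100 [ 0.5536 -0.3169  0.0451] [ 0.5718 -0.2927  0.0679] [ 0.5615 -0.3092  0.0591]
white scene [226. 112.] 238 ((577.732177734375, 409.65460205078125), (92.14122009277344, 44.27370834350586), 81.63090515136719) 0.022624618907822802
white scene [246. 188.] 91 ((495.64056396484375, 76.36093139648438), (8.372662544250488, 94.84986877441406), 12.576995849609375) 0.023123711738156416
white scene [270. 241.] 2634 ((490.22406005859375, -67.95603942871094), (125.88665008544922, 371.1758728027344), 0.059260182082653046) 0.013566275559123542
white scene [345. 205.] 249 ((686
[... 862 characters left out ...]
, -800.8065795898438), (52.81486511230469, 98.61871337890625), 62.204002380371094) 0.022813652937323625
white side [272. 221.] 1727 ((515.5585327148438, 25.345848083496094), (122.70677947998047, 215.57012939453125), 15.255464553833008) 0.020105352642522445
white side [196. 224.] 86 ((610.6469116210938, -127.1566162109375), (18.024911880493164, 43.54936218261719), 7.748080253601074) 0.01170740687923899
white side [430. 300.] 127 ((462.362548828125, 428.32196044921875), (10.393426895141602, 74.21260070800781), 28.153274536132812) 0.01173841392829622
white side [404. 342.] 678 ((581.7051391601562, 409.7329406738281), (88.00006103515625, 45.8791389465332), 81.82743835449219) 0.021585284781754366
```

View pics/crop.png

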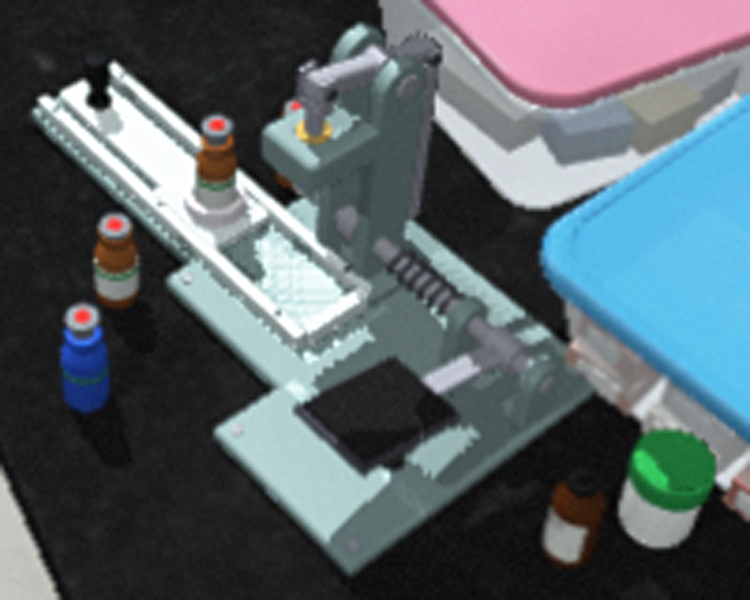

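```bash
python3 - <<'E'
from h import *
from scipy.optimize import least_squares
D={k:np.load("pics/%s.npz"%k) for k in("scene","side")}
A=np.vstack([np.c_[D[k]["W"].reshape(-1,3),D[k]["img"].reshape(-1,3)] for k in D])
src=np.r_[np.zeros(384*512),np.ones(384*512)]
ok=np.isfinite(A[:,0]);A=A[ok];src=src[ok];P=A[:,:3];C=A[:,3:]
def near(x,y,rad,z0,z1): return (np.hypot(P[:,0]-x,P[:,1]-y)<rad)&(P[:,2]>z0)&(P[:,2]<z1)
def rep(n,m):
    for s in(0,1):
        q=P[m&(src==s)]
        if len(q)>3: print(n,s,len(q),((q.min(0)+q.max(0))/2).round(4),q.mean(0).round(4),np.ptp(q,0).round(4))
rep("knobtop",near(.468,.091,.02,.057,.064)&(C.max(1)<110))
rep("stopper",near(.496,-.0225,.02,.083,.096))
m=near(.49,-.23,.06,.055,.095)&(C.max(1)<75)&(src==0);rep("pad",m)
print(cv2.minAreaRect((P[m][:,:2]*1000).astype(np.float32)))
rep("cva",near(.563,.0026,.02,.054,.064));rep("cvb",near(.42,-.0435,.02,.054,.064))
# rails
best=None
for s in (0,1):
  for yaw in np.radians(np.arange(11,18,.5)):
    c,sn=np.cos(yaw),np.sin(yaw)
    q=P[(src==s)&(P[:,2]>.0205)&(P[:,2]<.026)&(C.min(1)>120)]-[.496,-.0225,0]
    x=c*q[:,0]+sn*q[:,1];y=-sn*q[:,0]+c*q[:,1]
    k=(y>25e-3)&(y<.135)&(abs(x)<.04)
    h,e=np.histogram(x[k],bins=np.arange(-.04,.0401,.002)); 
    if abs(np.degrees(yaw)%1)<.01: print(s,np.degrees(yaw).round(1),h)
E
```

```text
knobtop 0 29 [0.4632 0.0929 0.06  ] [0.4634 0.0926 0.0597] [0.015  0.0176 0.0052]
knobtop 1 20 [0.4691 0.095  0.0597] [0.4693 0.0951 0.0597] [0.0095 0.0102 0.005 ]
stopper 0 44 [ 0.4927 -0.0234  0.0872] [ 0.4928 -0.0234  0.0879] [0.0161 0.0195 0.0083]
stopper 1 43 [ 0.4966 -0.0227  0.0869] [ 0.4972 -0.022   0.0872] [0.0181 0.0168 0.007 ]
pad 0 697 [ 0.4879 -0.2322  0.0721] [ 0.4849 -0.2342  0.0745] [0.0748 0.0618 0.0227]
((485.996337890625, -232.15509033203125), (69.731201171875, 49.89906692504883), 15.445028305053711)
cva 0 13 [0.5563 0.0027 0.0586] [0.5563 0.0021 0.0595] [0.0107 0.0116 0.0068]
cva 1 51 [ 0.5641 -0.0008  0.0579] [ 0.5643 -0.0006  0.0584] [0.0174 0.0173 0.0071]
cvb 0 57 [ 0.418  -0.0471  0.0581] [ 0.4178 -0.0476  0.0586] [0.0173 0.0198 0.0081]
cvb 1 43 [ 0.4219 -0.0459  0.0581] [ 0.4228 -0.0454  0.058 ] [0.0186 0.0178 0.0081]
0 11.0 [13 27 28 22 15  5  2  7 15 25 14 26 23 18 20 20 21 18 23 18 13 20 20  8
  3  0  1 13 16 22 15  8  0  0  0  0  0  0  0  0]
0 12.0 [ 4 18 28 31 18 12  3  2  7 16 31 11 27 23 22 18 23 16 23 16 19 20 15 19
  6  0  0  0 16 21 20 14  5  0  0  
[... 614 characters left out ...]

 25 11  8  1  2  8 26 29 28 15  7  0  0  0  0  0]
1 12.0 [ 0  0  2 12 28 26 25 13  1  1  3  5 13 21 16 13 19 21 16 24 18 22 25 20
 24 23 12  3  0  2 11 31 33 24 13  2  0  0  0  0]
1 13.0 [ 0  0  0  5 12 32 27 28  2  1  1  3  7 17 18 16 15 15 24 20 20 19 20 27
 18 28 21  8  0  1  2 17 34 27 28  6  0  0  0  0]
1 14.0 [ 0  0  0  0  5 18 38 23 20  2  0  4  3 12 18 14 16 16 23 19 19 20 19 20
 26 18 28 20  3  1  1  3 25 32 30 23  0  0  0  0]
1 16.0 [ 0  0  0  0  0  2 13 33 31 22  5  3  3  0 11 17 15 14 18 17 23 18 16 22
 21 19 23 23 23 12  2  0  4 18 28 22 32  9  0  0]
1 17.0 [ 0  0  0  0  0  0  9 18 30 29 17  5  4  1  6 11 16 15 16 15 22 20 18 19
 19 25 15 26 22 16 13  1  2  9 18 27 28 21  8  1]
```

The crop confirms it: the amber vial in the nest at (216,165) has a raised stopper, the knob is at (97,83), and the pad is at (378,413). From the fit, press yaw is about 14° and the knob is at about (0.466, 0.0935). First move is to a hover above the knob, with the fingers closing along the slideway.

>>> {"name": "carry_out", "arguments": {
  "steps": [
    [0.4, [0.0234, -0.0459, 0.01], [0, 0, 0]],
    [0.4, [0.0234, -0.0459, 0.01], [0, 0, 0]],
    [0.4, [0.0234, -0.0459, 0.01], [0, 0, 0]],
    [0.4, [0.0234, -0.0459, 0.01], [0, 0, 0]],
    [0.4, [0, 0, 0.01], [0, 0, 1.1875]],
    [0.4, [0, 0, 0.01], [0, 0, 1.1875]],
    [0.4, [0, 0, 0.01], [0, 0, 1.1875]],
    [0.4, [0, 0, 0.01], [0, 0, 1.1875]],
    [0.4, [0, 0, 0.01], [0, 0, 1.1875]],
    [0.4, [0, 0, 0], [0, 0, 1.1875]],
    [0.4, [0, 0, 0], [0, 0, 1.1875]],
    [0.4, [0, 0, 0], [0, 0, 1.1875]]
  ],
  "newtons": 8
}}

```text
time_s: 1.6
tool_pos: [0.4659, 0.0936, 0.1241]
tool_rot: [-0.0, 0.993, 0.119, -0.001]
force: [-0.0, 0.3, -0.1]
width: 0.598
gripper_force: 0.0
```

```bash
cat > s.py <<'E'
from h import *
c=r.capture("wrist"); W=cloud(c); np.savez("pics/wr.npz",img=c["img"],W=W)
cv2.imwrite("pics/wrist1.png",c["img"][...,::-1])
s=r.read_state();M=R.from_quat(s["tool_rot"],scalar_first=True).as_matrix()
print(s["time_s"],s["tool_pos"],M.round(3),s["width"],s["force"],c["xyz"])
E
python3 s.py
```

```text
1.65 [0.4659819  0.09352981 0.1241639 ] [[ 0.972  0.233 -0.001]
 [ 0.233 -0.972 -0.   ]
 [-0.001 -0.    -1.   ]] 0.6032653858272966 [-0.28594108 -0.24249758 -0.98584931] [0.54098629 0.1108068  0.29399399]
```

View pics/wrist1.png

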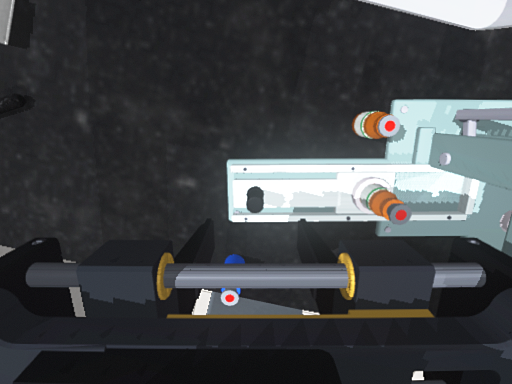

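The wrist view shows the knob at (256,204), the nest vial's stopper at (400,215) and closed_vial_a's cap at (390,125). The rails run level in the image, so the yaw is right. I'll measure the knob top here.

```bash
python3 - <<'E'
from h import *
d=np.load("pics/wr.npz");I,W=d["img"].astype(int),d["W"]
m=np.zeros(I.shape[:2],bool);m[180:216,240:275]=1
k=m&(I.max(2)<80)&(W[...,2]>.054)&(W[...,2]<.066);P=W[k];print(len(P),P.min(0),P.max(0),P.mean(0))
m[:]=0;m[200:228,385:415]=1;k=m&(W[...,2]>.083)&(W[...,2]<.095);P=W[k];print(len(P),P.min(0),P.max(0),P.mean(0))
a=np.radians(14)
B=np.array([[np.cos(a),-np.sin(a)],[np.sin(a),np.cos(a)]])
k=(W[...,2]>.0205)&(W[...,2]<.026)&(I.min(2)>120);q=(W[k][:,:2]-[.4659,.0936])@B
for lo,hi in((-.09,-.04),(-.04,0.02)):
  s=q[(q[:,1]>lo)&(q[:,1]<hi)];h,_=np.histogram(s[:,0],bins=np.arange(-.04,.0401,.002));print(h)
E
```

```text
97 [0.45924261 0.08695061 0.05425229] [0.47472451 0.10092202 0.06083719] [0.46653236 0.09416351 0.05858308]
408 [ 0.48668997 -0.03134262  0.08376092] [ 0.50459236 -0.01273607  0.08932338] [ 0.49588171 -0.02128593  0.08734391]
[ 0  0  0  0  0 74 65 79 71  2  5  5 25 60 77 74 80 61 70 79 78 78 73 70
 71 80 87 40  8  5  6  8 91 97 99 54  0  0  0  0]
[  0   0   0   0   0  68  97 106  75   0   0   0   0  65  60  56  61  61
  65  70  70  59  71  76 103 107 102  53   0   0   0   0 118 114 117  58
   0   0   0   0]
```

>>> {"name": "carry_out", "arguments": {
  "steps": [
    [0.4, [0.001, 0, 0.03], [0, 0, 0]],
    [0.4, [0, 0, 0.03], [0, 0, 0]],
    [0.4, [0, 0, 0.02], [0, 0, 0]],
    [0.4, [0, 0, 0.008], [0, 0, 0]],
    [1, [0, 0, 0], [0, 0, 0]],
    [1, [0, 0, 0], [0, 0, 0]],
    [1, [0, 0, 0], [0, 0, 0]],
    [1, [0, 0, 0], [0, 0, 0]],
    [1, [0, 0, 0], [0, 0, 0]],
    [1, [0, 0, 0], [0, 0, 0]]
  ],
  "newtons": 10
}}

```text
time_s: 2.9
tool_pos: [0.4676, 0.0939, 0.0371]
tool_rot: [-0.0, 0.993, 0.122, 0.0]
force: [-1.1, -0.2, 1.7]
width: 0.175
gripper_force: 10.0
```

>>> {"name": "carry_out", "arguments": {
  "steps": [
    [1, [0, 0.004, 0], [0, 0, 0]],
    [1, [0, 0.007, 0], [0, 0, 0]],
    [1, [0, 0.008, 0], [0, 0, 0]],
    [1, [0, 0.008, 0], [0, 0, 0]],
    [1, [0, 0.008, 0], [0, 0, 0]],
    [1, [0, 0.008, 0], [0, 0, 0]],
    [1, [0, 0.008, 0], [0, 0, 0]],
    [1, [0, 0.008, 0], [0, 0, 0]],
    [1, [0, 0.008, 0], [0, 0, 0]],
    [1, [0, 0.006, 0], [0, 0, 0]],
    [1, [0, 0.003, 0], [0, 0, 0]],
    [1, [0, 0, 0], [0, 0, 0]]
  ]
}}

```text
time_s: 4.4
tool_pos: [0.4863, 0.0191, 0.0371]
tool_rot: [0.001, 0.993, 0.122, 0.0]
force: [-0.7, -0.8, 5.3]
width: 0.174
gripper_force: 10.0
```

>>> {"name": "carry_out", "arguments": {
  "steps": [
    [1, [0, 0.002, 0], [0, 0, 0]],
    [1, [0, 0.001, 0], [0, 0, 0]],
    [1, [0, 0.001, 0], [0, 0, 0]],
    [1, [0, 0, 0], [0, 0, 0]]
  ]
}}

```text
time_s: 4.9
tool_pos: [0.4868, 0.017, 0.037]
tool_rot: [-0.001, 0.993, 0.121, 0.0]
force: [-1.2, 6.4, 6.5]
width: 0.18
gripper_force: 10.0
```

>>> {"name": "carry_out", "arguments": {
  "steps": [
    [1, [0, 0.0015, 0], [0, 0, 0]],
    [1, [0, 0.001, 0], [0, 0, 0]],
    [1, [0, 0, 0], [0, 0, 0]],
    [1, [0, 0, 0], [0, 0, 0]]
  ],
  "newtons": 20
}}

```text
time_s: 5.4
tool_pos: [0.4868, 0.017, 0.037]
tool_rot: [-0.004, 0.993, 0.121, -0.0]
force: [-3.6, 15.5, 8.7]
width: 0.173
gripper_force: 20.0
```

```bash
python3 - <<'E'
from h import *
s=r.read_state();print(s["tool_pos"],s["force"],s["width"],s["time_s"])
E
```

```text
[0.48680741 0.01698905 0.03700982] [-3.57248254 15.45312098  8.69299045] 0.1731146026143943 5.4
```

>>> {"name": "carry_out", "arguments": {
  "steps": [
    [0.55, [0, 0, 0], [0, 0, 0]],
    [0.55, [0, 0, 0], [0, 0, 0]],
    [0.55, [0, 0, 0], [0, 0, 0]],
    [0.55, [0, 0, -0.04], [0, 0, 0]],
    [0.55, [0, 0, -0.05], [0, 0, 0]],
    [1, [-0.02, 0, -0.04], [0, 0, 0]],
    [1, [-0.036, 0.02, 0], [0, 0, 0]],
    [1, [0, 0.05, 0], [0, 0, 0]],
    [1, [0, 0.05, 0], [0, 0, 0]],
    [1, [0, 0.05, 0], [0, 0, 0]],
    [1, [0, 0.05, 0], [0, 0, 0]],
    [1, [0, 0.019, 0], [0, 0, 0]]
  ]
}}

```text
time_s: 6.9
tool_pos: [0.4906, -0.2341, 0.1661]
tool_rot: [-0.0, 0.993, 0.12, -0.0]
force: [0.6, 0.5, 0.0]
width: 0.005
gripper_force: 0.0
```

```bash
python3 - <<'E'
from h import *
s=r.read_state();p=np.array(s["tool_pos"]);print(p,s["width"],s["force"],R.from_quat(s["tool_rot"],scalar_first=True).as_matrix().round(3))
c=r.capture("scene");W=cloud(c);cv2.imwrite("pics/sc2.png",cv2.resize(c["img"][130:330,170:430][...,::-1],(780,600),interpolation=cv2.INTER_CUBIC))
a=np.radians(14);B=np.array([[np.cos(a),-np.sin(a)],[np.sin(a),np.cos(a)]])
print((p[:2]-[.5158,-.0994])@B)
E
```

```text
[ 0.49057599 -0.23411197  0.16610167] 0.00504400073620014 [0.64191217 0.4562665  0.04464831] [[ 0.971  0.239 -0.001]
 [ 0.239 -0.971  0.   ]
 [-0.001 -0.    -1.   ]]
[-0.05706452 -0.12460821]
```

View pics/sc2.png

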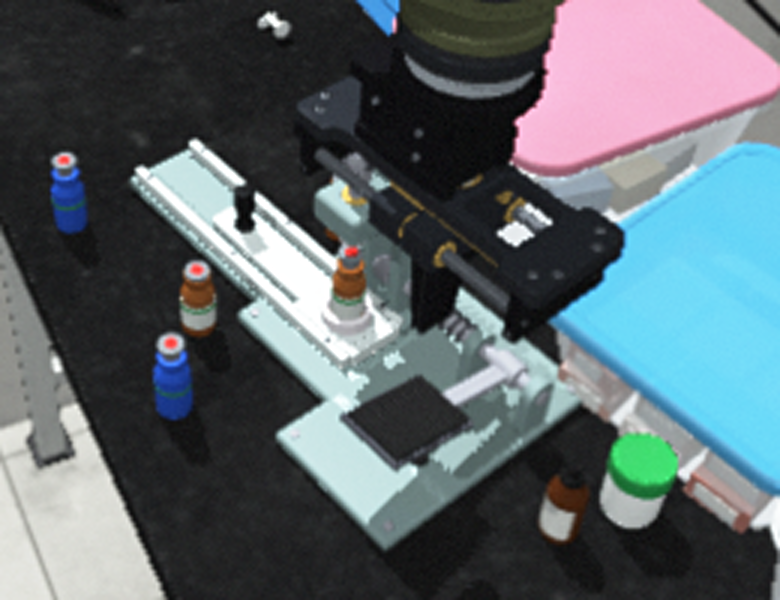

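The carriage is in: the knob is at (243,205) and the vial stands upright in the nest at (348,300). The closed fingers are above the pad at (405,418), so I press now.

>>> {"name": "carry_out", "arguments": {
  "steps": [
    [1, [0, 0, 0.04], [0, 0, 0]],
    [1, [0, 0, 0.035], [0, 0, 0]],
    [1, [0, 0, 0.013], [0, 0, 0]],
    [1, [0, 0, 0.006], [0, 0, 0]],
    [1, [0, 0, 0.006], [0, 0, 0]],
    [1, [0, 0, 0.006], [0, 0, 0]],
    [1, [0, 0, 0.006], [0, 0, 0]],
    [1, [0, 0, 0.006], [0, 0, 0]],
    [1, [0, 0, 0.006], [0, 0, 0]],
    [1, [0, 0, 0.004], [0, 0, 0]],
    [1, [0, 0, 0.002], [0, 0, 0]],
    [1, [0, 0, 0], [0, 0, 0]]
  ]
}}

```text
time_s: 8.45
tool_pos: [0.4909, -0.2327, 0.0392]
tool_rot: [0.001, 0.993, 0.122, -0.0]
force: [-9.1, 1.6, 14.4]
width: 0.007
gripper_force: 7.8
```

>>> {"name": "carry_out", "arguments": {
  "steps": [
    [1, [0, 0, 0.002], [0, 0, 0]],
    [1, [0, 0, 0.002], [0, 0, 0]],
    [1, [0, 0, 0], [0, 0, 0]],
    [1, [0, 0, 0], [0, 0, 0]]
  ]
}}

```text
time_s: 8.95
tool_pos: [0.4911, -0.2328, 0.0382]
tool_rot: [0.0, 0.992, 0.122, -0.001]
force: [-17.1, 5.9, 32.2]
width: 0.007
gripper_force: 16.9
```

>>> {"name": "carry_out", "arguments": {
  "steps": [
    [1, [0, 0, 0.002], [0, 0, 0]],
    [1, [0, 0, 0.001], [0, 0, 0]],
    [1, [0, 0, 0], [0, 0, 0]],
    [1, [0, 0, 0], [0, 0, 0]]
  ]
}}

```text
time_s: 9.45
tool_pos: [0.4912, -0.2328, 0.0377]
tool_rot: [0.0, 0.992, 0.122, -0.001]
force: [-23.4, 8.7, 47.4]
width: 0.002
gripper_force: 24.6
```

At the hard stop, since force is now rising steeply with almost no travel. I'll lift off and check the stopper.

>>> {"name": "carry_out", "arguments": {
  "steps": [
    [1, [0, 0, -0.01], [0, 0, 0]],
    [1, [0, 0, -0.012], [0, 0, 0]],
    [1, [0, 0, -0.012], [0, 0, 0]],
    [1, [0, 0, -0.012], [0, 0, 0]],
    [1, [0, 0, -0.03], [0, 0, 0]],
    [1, [0, 0, -0.06], [0, 0, 0]],
    [1, [0, 0, 0], [0, 0, 0]]
  ]
}}

```text
time_s: 10.32
tool_pos: [0.4935, -0.2333, 0.1714]
tool_rot: [0.003, 0.993, 0.122, 0.004]
force: [-0.3, 0.1, 0.3]
width: 0.007
gripper_force: 0.0
```

```bash
python3 - <<'E'
from h import *
s=r.read_state();p=np.array(s["tool_pos"]);print(p,s["width"],s["force"])
c=r.capture("scene");W=cloud(c);I=c["img"].astype(int)
cv2.imwrite("pics/sc3.png",cv2.resize(c["img"][170:310,210:390][...,::-1],(770,600),interpolation=cv2.INTER_CUBIC))
a=np.radians(14);B=np.array([[np.cos(a),-np.sin(a)],[np.sin(a),np.cos(a)]])
print((p[:2]-[.5158,-.0994])@B)
q=np.c_[(W.reshape(-1,3)[:,:2]-[.5158,-.0994])@B,W.reshape(-1,3)[:,2]]
m=(np.hypot(q[:,0]+.003,q[:,1])<.012)&(q[:,2]<.097)&(q[:,2]>.06);print("vial zs",np.sort(q[m][:,2])[-12:].round(4))
m=(abs(q[:,0]+.058)<.01)&(abs(q[:,1]+.12)<.01)&(q[:,2]<.1);print("pad z",np.median(q[m],0))
m=(abs(q[:,0])<.014)&(q[:,1]>.1)&(q[:,1]<.15)&(q[:,2]>.055)&(q[:,2]<.066);print("knob",q[m].mean(0),m.sum())
E
```

```text
[ 0.49351824 -0.23330897  0.17142431] 0.007172298184451627 [-0.2553862   0.08975503  0.27792845]
[-0.05401541 -0.12454086]
vial zs [0.0822 0.0824 0.0824 0.0825 0.0826 0.0826 0.0826 0.0826 0.0827 0.0831
 0.0836 0.0836]
pad z [-0.05889116 -0.1217352   0.07251669]
knob [-0.00512776  0.11817323  0.05933922] 38
```

View pics/sc3.png

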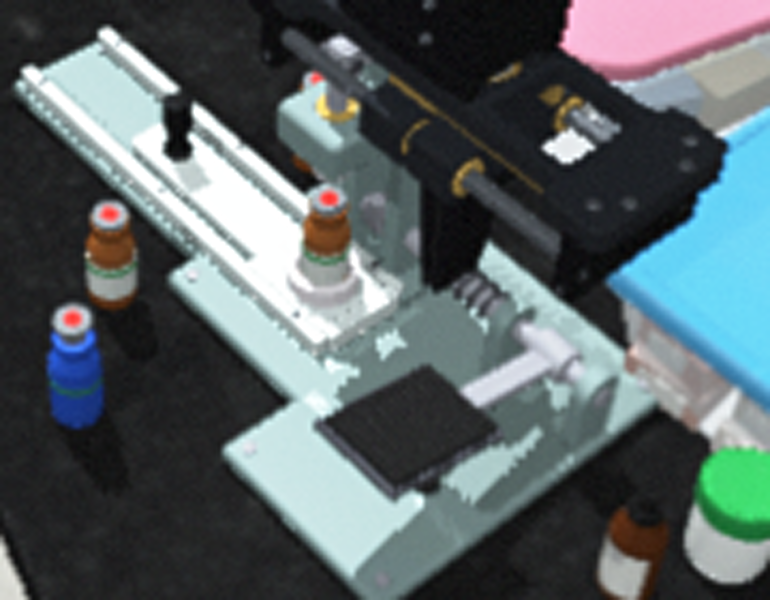

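The stopper is down (top about 0.082, was about 0.089), the vial stands upright at (326,240), and the pad is back up at (405,430). Back to the knob.

>>> {"name": "carry_out", "arguments": {
  "steps": [
    [1, [0, -0.05, 0], [0, 0, 0]],
    [1, [0, -0.05, 0], [0, 0, 0]],
    [1, [0, -0.05, 0], [0, 0, 0]],
    [0.55, [0, -0.05, 0], [0, 0, 0]],
    [0.55, [0.02, -0.0445, 0], [0, 0, 0]],
    [0.55, [0.035, 0, 0.03], [0, 0, 0]],
    [0.55, [0, 0, 0], [0, 0, 0]],
    [0.55, [0, 0, 0], [0, 0, 0]]
  ]
}}

```text
time_s: 11.38
tool_pos: [0.4838, 0.0188, 0.1343]
tool_rot: [-0.0, 0.993, 0.122, -0.002]
force: [1.3, -0.0, -0.2]
width: 0.434
gripper_force: 0.0
```

```bash
python3 - <<'E'
from h import *
s=r.read_state();p=np.array(s["tool_pos"]);print(p,s["width"],s["tool_rot"])
a=np.radians(14);B=np.array([[np.cos(a),-np.sin(a)],[np.sin(a),np.cos(a)]])
print((p[:2]-[.5158,-.0994])@B)
E
```

```text
[0.48380995 0.01875497 0.13429676] 0.4338935069679498 [-2.18154807e-04  9.92546507e-01  1.21855102e-01 -1.64850412e-03]
[-0.00245554  0.12238436]
```

>>> {"name": "carry_out", "arguments": {
  "steps": [
    [0.55, [0.0025, 0.002, 0.03], [0, 0, 0]],
    [0.55, [0, 0, 0.03], [0, 0, 0]],
    [0.55, [0, 0, 0.025], [0, 0, 0]],
    [0.55, [0, 0, 0.012], [0, 0, 0]],
    [1, [0, 0, 0], [0, 0, 0]],
    [1, [0, 0, 0], [0, 0, 0]],
    [1, [0, 0, 0], [0, 0, 0]],
    [1, [0, 0, 0], [0, 0, 0]]
  ],
  "newtons": 15
}}

```text
time_s: 12.38
tool_pos: [0.4888, 0.0176, 0.0399]
tool_rot: [0.0, 0.993, 0.122, 0.001]
force: [-0.7, 1.0, 2.9]
width: 0.176
gripper_force: 15.0
```

>>> {"name": "carry_out", "arguments": {
  "steps": [
    [1, [0, -0.004, 0], [0, 0, 0]],
    [1, [0, -0.007, 0], [0, 0, 0]],
    [1, [0, -0.008, 0], [0, 0, 0]],
    [1, [0, -0.008, 0], [0, 0, 0]],
    [1, [0, -0.008, 0], [0, 0, 0]],
    [1, [0, -0.008, 0], [0, 0, 0]],
    [1, [0, -0.008, 0], [0, 0, 0]],
    [1, [0, -0.008, 0], [0, 0, 0]],
    [1, [0, -0.008, 0], [0, 0, 0]],
    [1, [0, -0.006, 0], [0, 0, 0]],
    [1, [0, -0.003, 0], [0, 0, 0]],
    [1, [0, 0, 0], [0, 0, 0]]
  ]
}}

```text
time_s: 13.88
tool_pos: [0.4703, 0.0919, 0.0398]
tool_rot: [-0.0, 0.993, 0.122, 0.001]
force: [-1.8, -0.9, 6.4]
width: 0.173
gripper_force: 15.0
```

>>> {"name": "carry_out", "arguments": {
  "steps": [
    [1, [0, -0.002, 0], [0, 0, 0]],
    [1, [0, -0.002, 0], [0, 0, 0]],
    [1, [0, -0.001, 0], [0, 0, 0]],
    [1, [0, 0, 0], [0, 0, 0]]
  ]
}}

```text
time_s: 14.38
tool_pos: [0.4695, 0.0953, 0.0398]
tool_rot: [0.002, 0.992, 0.122, 0.001]
force: [-0.4, -5.7, 5.6]
width: 0.169
gripper_force: 15.0
```

>>> {"name": "carry_out", "arguments": {
  "steps": [
    [1, [0, -0.0015, 0], [0, 0, 0]],
    [1, [0, -0.001, 0], [0, 0, 0]],
    [1, [0, 0, 0], [0, 0, 0]],
    [1, [0, 0, 0], [0, 0, 0]]
  ]
}}

```text
time_s: 14.88
tool_pos: [0.4694, 0.0953, 0.0398]
tool_rot: [0.004, 0.992, 0.123, 0.001]
force: [2.5, -15.6, 4.5]
width: 0.174
gripper_force: 15.0
```

At the out stop (15 N with no further travel). I'll release, lift clear and look.

>>> {"name": "carry_out", "arguments": {
  "steps": [
    [0.55, [0, 0, 0], [0, 0, 0]],
    [0.55, [0, 0, 0], [0, 0, 0]],
    [0.55, [0, 0, 0], [0, 0, 0]],
    [0.55, [0, 0, -0.03], [0, 0, 0]],
    [0.55, [0, 0, -0.05], [0, 0, 0]],
    [0.55, [0, 0, -0.06], [0, 0, 0]],
    [0.55, [0, 0, -0.03], [0, 0, 0]],
    [0.55, [0, 0, 0], [0, 0, 0]],
    [0.55, [0, 0, 0], [0, 0, 0]]
  ]
}}

```text
time_s: 16.0
tool_pos: [0.4667, 0.0987, 0.2068]
tool_rot: [-0.0, 0.993, 0.122, -0.001]
force: [0.3, 0.7, 0.2]
width: 0.449
gripper_force: 0.0
```

```bash
python3 - <<'E'
from h import *
s=r.read_state();p=np.array(s["tool_pos"]);print(p,s["width"],s["force"],s["time_s"])
c=r.capture("scene");W=cloud(c)
cv2.imwrite("pics/sc4.png",cv2.resize(c["img"][160:320,190:400][...,::-1],(780,594),interpolation=cv2.INTER_CUBIC))
q=W.reshape(-1,3);q0=np.load("pics/scene.npz")["W"].reshape(-1,3)
for n,x,y,z0,z1 in(("knob",.466,.0935,.055,.066),("stopper",.4947,-.023,.07,.096),("cvb",.42,-.0445,.054,.064)):
  for t in(q0,q):
    m=(np.hypot(t[:,0]-x,t[:,1]-y)<.018)&(t[:,2]>z0)&(t[:,2]<z1);print(n,m.sum(),t[m].mean(0).round(4),np.percentile(t[m][:,2],95).round(4))
E
```

```text
[0.46673244 0.09866538 0.20679621] 0.4493823727250755 [0.29855073 0.68843293 0.20830309] 16.0
knob 31 [0.4632 0.0926 0.0594] 0.0614
knob 34 [0.4632 0.0923 0.059 ] 0.0612
stopper 85 [ 0.4917 -0.0248  0.0823] 0.0902
stopper 68 [ 0.4917 -0.0247  0.0788] 0.0824
cvb 57 [ 0.4178 -0.0476  0.0586] 0.0614
cvb 61 [ 0.4177 -0.0481  0.0584] 0.0608
```

View pics/sc4.png

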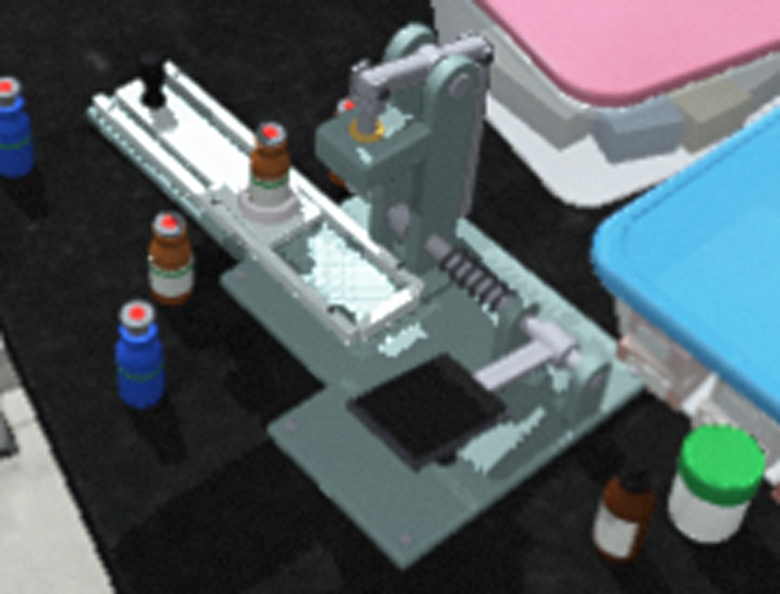

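The carriage is fully out: the knob at (152,85) is back at its starting position. The closed vial stands in the nest at (268,170), the stopper has dropped about 8 mm, the pedal is up, and the bystanders in view (closed vials, dropper bottle, cup) look unmoved. I'm handing the job in.

```bash
python3 -c "
from plant import r
print(r.job_done())"
```

```text
the job is handed in; nothing more can be done
None
```

The vial is closed, with the stopper down about 8 mm to flush with the lip; it stands in its nest with the carriage fully out and the pedal back up, and the job was handed in at about 16 s.

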